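Lock a spark-gap electrode with its thumbscrew

ROBOT

A 6-joint arm with a two-finger parallel gripper is mounted at the origin on the work surface. World frame = base frame: x ahead of the robot, y to its left, z up, the work surface at z = 0. Lengths are in m, angles in rad, forces in N, time in s.
With the tool pointing down it reaches from about 0.4 to 0.825 m from the base axis. Payload 7 kg.
Tool frame: the origin (TCP) lies on the front face of the gripper's body, between the roots of the fingers; the fingertips stand 66 mm ahead of it and the grasp point (between the pads) lies 47 mm ahead of it; z points along the fingers, y is the line along which they close (so a half turn about z gives the same grasp; the last joint's range is limited). The gripper opens to 88 mm and grips with 3 to 60 N. Pads are 19 mm wide; open, the fingers measure 130 mm over their backs; the gripper's body (78 mm by 193 mm) begins 47 mm behind the grasp point.
Start: joints at [-0.828, 0.359, 0.012, 0, -1.224, -0.288], TCP at [0.296, -0.606, 0.292] pointing down, gripper open.
Joint ranges: [-3.07, 3.07], [-1.43, 2.12], [-1.02, 1.25], [-3.03, 1.67], [-3.05, -0], [-3.03, 3.03]. Speed limits (rad/s): [2.39, 2.39, 3.01, 3.14, 3.14, 3.14].

INTERFACE

Orientations are given as [roll, pitch, yaw] about the fixed x, y, z axes, in that order (R = Rz(yaw) Ry(pitch) Rx(roll)).
In Python, from station import arm gives the robot as it stands. The module is installed in compiled form; this text tells all that it offers.
- The arm moves only by the tool move_arm, never from a script. Its argument "increments" is a list of rows, each an object of numbers: "jaw": the gripper command: -1 is shut, 1 is fully open, values between are in proportion; "dx", "dy", "dz": the shift along the tool's x, y, z in m; "twist": the turn about the tool's z in rad. A call has 1 to 12 rows; each row shifts and turns the commanded pose from where the row before left it, along the tool's axes as they then stand; what a row does not reach is not made up. A row lasts 1/12 s, in which the tool goes at most 41.7 mm and 7.16 degrees, less where a joint would pass 70% of its speed; a pose out of reach is approached as far as the arm can. A call is refused whole if a number of a shift passes 0.0417 or a number of a turn 0.125, either way. A call with a gripper value outside its range is refused whole. The fingers move at their own pace and stop on an object; "force" is the grip in N (left out, the last holds). Time passes only in rows, so rows that do not move let the fingers close. It gives the time, the measured TCP pose, the force, the opening and the grip force at its end, in the units of the state.
- arm.get_state(): the state, without advancing time (a new reading comes with each control period).
- arm.grab_frame(name): name is "side" or "top" or "wrist"; returns the picture (384x512x3 uint8, blue, green, red); there is no depth.
- arm.camera_info(name): a dict with "K" (3x3 intrinsics, pixels), "extrinsics" (4x4, takes a point from camera to world coordinates). Camera axes: x right, y down, z forward; pixel columns grow to the right and rows downward; lengths in m; the calibration is good to about 2 mm. The wrist camera is an equidistant fisheye: a pixel r from the principal point sees the ray r / f radians off the axis. A picture is of the moment at which its call begins: read the wrist's pose just before it. camera_info takes no time and is no camera call; for the wrist camera it gives the pose at the moment of the call.
- arm.job_done(): hands the job in; it is judged then, once.
Trained networks look in the newest picture that a camera, given by its name, has taken for a name from the list of things; names that differ only in an ending like _2 or _b are one class to them, and where a whole thing is asked for, a point or a joint stands for the part that bears it (a point fixed in the world has none). Each returns a list of dicts, best first, with "score" (0 to 1); they miss things now and then, are a little off and sometimes report something else, mostly with a low value. They report only what shows in the picture. A call takes as long as a camera call.
- arm.find_in(camera, name): "position" ([x, y, z] in m, in world coordinates, good to about 4 mm: the middle of the surface that is visible of it).
- arm.silhouettes(camera, name): "pixels" (384x512 bool, what is visible of it).
- arm.pinpoint(camera, name): "position" ([x, y, z] in m, in world coordinates, good to about 4 mm: a listed point, or the origin of a listed thing).
The state is a dict: "t": time; "q": joint angles; "qd": joint speeds; "joint_efforts": joint torques, N m; "eef_pos": TCP position; "ee_rot": TCP orientation; "force": force on the tool from outside, world axes, zero at the start; "moment": the same for the moment, N m; "width": finger opening in m; "gripper_force": force on a finger pad.
Only numpy, scipy, OpenCV 4.12 (cv2) and the standard library are available. Lean on these libraries where they do the work, as an engineer would, in place of code of your own. Each camera call takes 0.05 s, during which the arm holds its last target. There are 200 camera calls.

TASK

On the spark-gap stand, push the loose electrode, the one whose collar stands off its brass clamp block, in by its handle until the collar sits flat against the block. Then turn the knurled thumbscrew on top of that block clockwise until it seats on the rod and is snug: feel for the resistance rising and stop there, do not overtighten it. Let go and leave the other things on the bench where they are.

Things in the scene. Friction and masses are not known exactly. Their poses are not given: they have to be found in the camera images.
- gap_stand: fixed dark wooden board 110 x 340 mm, 20 mm high; origin under its centre, on the bench; y along the two rods, x across, z up. Two white ribbed insulators at y = +80 and -80 mm carry brass clamp blocks (32 mm diameter, 80 to 118 mm high); the rods' axis is 98 mm up. The electrode at +y is the loose one; the one at -y is already locked, part of the stand.
- electrode: loose electrode: steel rod of 10 mm through the block at +y; slides only along the stand's y with about 2 N friction. Origin: centre of the inner face of its brass collar (22 mm diameter, 6 mm thick), y axis outward. A 24 mm brass ball is 79 mm inward. It starts 10 to 24 mm out; home, the collar stops on the block, its origin at y = 96 mm in the stand's frame.
- handle_end (a point): centre of the flat outer end of the loose electrode's black handle (22 mm diameter, from 6 to 71 mm outward of the collar's inner face); on the rods' axis, 98 mm above the bench; at y = 167 mm in the stand's frame when home
- thumbscrew: knurled brass head, 30 mm diameter, 14 mm high, on the +y block (stand x 0, y 80 mm); origin at its middle, z up; 20 mm of bare screw below. Clockwise from above tightens, 3 mm a turn. Runs at 0.06 N m for 0.8 to 2.7 rad; on the rod it jumps to 0.24 and climbs to 0.45 N m, overtightened, 0.95 rad on. Snug: 0.45 to 0.75 rad past touch, 0.33 to 0.4 N m turning; held still it reads to 0.1 less.
- small_coil: bystander: small copper coil 25 mm thick on a round black foot of 60 mm, 97 mm high in all; origin under its centre; leave it alone
- screwdriver: bystander: black-handled screwdriver 170 mm long lying on the bench on the robot's side of the stand; origin under it, x along its length; leave it alone
- cup: bystander: empty paper cup, 72 mm across the rim, 85 mm high, beyond the stand; origin under its centre; leave it alone
- multimeter: bystander: grey multimeter 75 x 145 mm, 32 mm high, lying on the bench beyond the stand's -y end; origin under its centre; leave it alone

How it is judged:
By the outcome, as a careful person would: the job done as asked, in the order asked, and still so for the second after the job is handed in, with the robot touching nothing.
It also fails if it takes over 72 s, if anything falls off the work surface, if the arm or the gripper's body presses on something with over 40 N, if the wrist force passes 120 N, or if a joint passes its speed limit or range.

## Working session

There is one attempt and no reset: what is moved stays moved. The work goes in short steps, Python scripts to look and compute and a tool call to move; the robot and the scene stay as the last step left them, time stands still between calls to the robot, and variables do not carry over. Pictures are saved under pics/ and viewed, at most 10 in all, crops included, and the job is handed in when it is done.

Besides the shell and the picture viewer there is one more tool, called after "Emit:" in YAML: its name, and indented under it one key for each argument. move_arm: Moves the arm, as the interface text tells. Its arguments: {"type":"object","properties":{"increments":{"type":"array"},"force":{"type":"number"}},"required":["increments"]}

```bash
mkdir -p pics
python3 - <<'E'
from station import arm
import cv2,numpy as np
s=arm.get_state();print({k:np.round(v,3).tolist() for k,v in s.items()})
ims=[]
for c in("side","top"):
    im=arm.grab_frame(c);ims.append(im)
    for n in("gap_stand","electrode","handle_end","thumbscrew","small_coil","cup","screwdriver","multimeter"):
        r=arm.pinpoint(c,n)
        print(c,n,[(np.round(d["position"],3).tolist(),round(d["score"],2)) for d in r[:2]])
cv2.imwrite("pics/a.png",cv2.resize(np.vstack(ims),(800,1200))[:600]);cv2.imwrite("pics/b.png",cv2.resize(ims[1],(800,600)))
E
```

```text
{'t': 0.0, 'q': [-0.828, 0.359, 0.011, -0.0, -1.224, -0.288], 'qd': [-0.001, 0.0, 0.002, 0.0, 0.0, -0.001], 'joint_efforts': [-0.0, -58.272, 29.306, 6.997, 0.007, -0.0], 'eef_pos': [0.296, -0.606, 0.291], 'ee_rot': [3.14, -0.0, -2.687], 'force': [0.383, -1.164, 0.265], 'moment': [-0.021, 0.012, -0.008], 'gripper_force': 0.0, 'width': 0.088}
side gap_stand [([0.514, 0.044, 0.002], 0.64)]
side electrode [([0.521, 0.168, 0.099], 0.5)]
side handle_end [([0.527, 0.24, 0.097], 0.69)]
side thumbscrew [([0.523, 0.128, 0.142], 0.61)]
side small_coil [([0.647, 0.036, 0.004], 0.95)]
side cup [([0.64, -0.092, -0.001], 0.73)]
side screwdriver [([0.364, -0.032, 0.001], 0.9), ([0.532, -0.235, -0.001], 0.4)]
side multimeter [([0.533, -0.231, -0.001], 0.65)]
top gap_stand [([0.519, 0.044, -0.001], 0.85)]
top electrode [([0.525, 0.163, 0.098], 0.73)]
top handle_end [([0.528, 0.24, 0.099], 0.55)]
top thumbscrew [([0.52, 0.131, 0.145], 0.49)]
top small_coil [([0.645, 0.04, -0.0], 0.86), ([0.532, -0.233, 0.003], 0.19)]
top cup [([0.636, -0.094, 0.002], 0.69)]
top screwdriver [([0.359, -0.032, 0.001], 0.75)]
top multimeter [([0.534, -0.23, 0.001], 0.66)]
```

View pics/a.png

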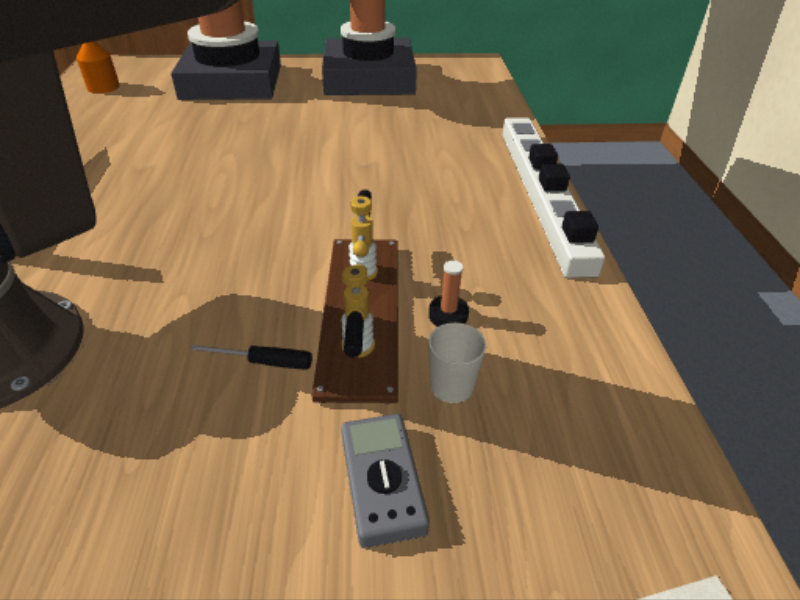

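View pics/b.png

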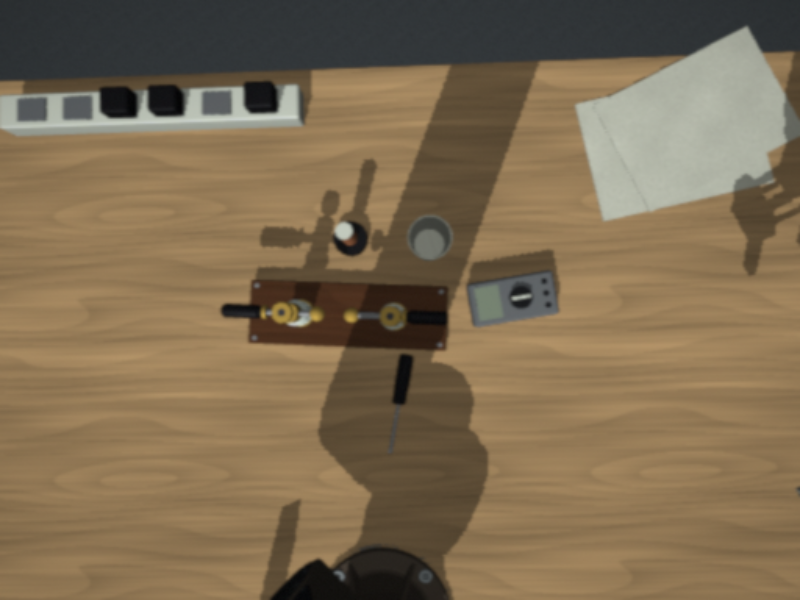

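Picture b shows the stand nearly along world y, with the loose electrode on the left (handle from 222 to 260, row 310) and its thumbscrew at (284,313). The stand is yawed by about -0.035 rad. I'll push the handle end with closed fingers, with tool x along the rod.

Emit:
move_arm:
  increments:
    - {"twist":-0.12,"jaw":-1}
    - {"twist":-0.12,"jaw":-1}
    - {"twist":-0.12,"jaw":-1}
    - {"twist":-0.12,"jaw":-1}
    - {"twist":-0.12,"jaw":-1}
    - {"twist":-0.12,"jaw":-1}
    - {"twist":-0.12,"jaw":-1}
    - {"twist":-0.12,"jaw":-1}
    - {"twist":-0.12,"jaw":-1}

```text
$.increments[0]: bad value
```

Emit:
move_arm:
  increments:
    - {"dx":-0.037,"dy":-0.0083,"jaw":-1}
    - {"dx":-0.037,"dy":-0.0083,"jaw":-1}
    - {"dx":-0.037,"dy":-0.0083,"jaw":-1}
    - {"dx":-0.037,"dy":-0.0083,"jaw":-1}
    - {"dx":-0.037,"dy":-0.0083,"jaw":-1}
    - {"dx":-0.037,"dy":-0.0083,"jaw":-1}
    - {"dx":-0.037,"dy":-0.0083,"jaw":-1}
    - {"dx":-0.037,"dy":-0.0083,"jaw":-1}
    - {"dx":-0.037,"dy":-0.0083,"jaw":-1}
    - {"dx":-0.037,"dy":-0.0083,"jaw":-1}
    - {"dx":-0.037,"dy":-0.0083,"jaw":-1}
    - {"dx":-0.037,"dy":-0.0083,"jaw":-1}

```text
$.increments[0]: bad value
```

Emit:
move_arm:
  increments:
    - {"dx":-0.037,"dy":-0.0083,"jaw":-1}
    - {"dx":-0.037,"dy":-0.0083,"jaw":-1}
    - {"dx":-0.037,"dy":-0.0083,"jaw":-1}
    - {"dx":-0.037,"dy":-0.0083,"jaw":-1}
    - {"dx":-0.037,"dy":-0.0083,"jaw":-1}
    - {"dx":-0.037,"dy":-0.0083,"jaw":-1}
    - {"dx":-0.037,"dy":-0.0083,"jaw":-1}
    - {"dx":-0.037,"dy":-0.0083,"jaw":-1}
    - {"dx":-0.037,"dy":-0.0083,"jaw":-1}
    - {"dx":-0.037,"dy":-0.0083,"jaw":-1}
    - {"dx":-0.037,"dy":-0.0083,"jaw":-1}
    - {"dx":-0.037,"dy":-0.0083,"jaw":-1}

```text
$.increments[0]: bad value
```

Emit:
move_arm:
  increments:
    - {"dx":0,"dy":0,"dz":0,"twist":-0.12,"jaw":-1}
    - {"dx":0,"dy":0,"dz":0,"twist":-0.12,"jaw":-1}
    - {"dx":0,"dy":0,"dz":0,"twist":-0.12,"jaw":-1}
    - {"dx":0,"dy":0,"dz":0,"twist":-0.12,"jaw":-1}
    - {"dx":0,"dy":0,"dz":0,"twist":-0.12,"jaw":-1}
    - {"dx":0,"dy":0,"dz":0,"twist":-0.12,"jaw":-1}
    - {"dx":0,"dy":0,"dz":0,"twist":-0.12,"jaw":-1}
    - {"dx":0,"dy":0,"dz":0,"twist":-0.12,"jaw":-1}
    - {"dx":0,"dy":0,"dz":0,"twist":-0.12,"jaw":-1}

```text
t: 1.65
eef_pos: [0.2965, -0.6064, 0.2922]
ee_rot: [-3.142, -0.0, -1.601]
force: [-0.2, 1.1, -1.1]
width: 0.0332
gripper_force: 0.0
```

Emit:
move_arm:
  increments:
    - {"dx":-0.037,"dy":-0.0083,"dz":0,"twist":0,"jaw":-1}
    - {"dx":-0.037,"dy":-0.0083,"dz":0,"twist":0,"jaw":-1}
    - {"dx":-0.037,"dy":-0.0083,"dz":0,"twist":0,"jaw":-1}
    - {"dx":-0.037,"dy":-0.0083,"dz":0,"twist":0,"jaw":-1}
    - {"dx":-0.037,"dy":-0.0083,"dz":0,"twist":0,"jaw":-1}
    - {"dx":-0.037,"dy":-0.0083,"dz":0,"twist":0,"jaw":-1}
    - {"dx":-0.037,"dy":-0.0083,"dz":0,"twist":0,"jaw":-1}
    - {"dx":-0.037,"dy":-0.0083,"dz":0,"twist":0,"jaw":-1}
    - {"dx":-0.037,"dy":-0.0083,"dz":0,"twist":0,"jaw":-1}
    - {"dx":-0.037,"dy":-0.0083,"dz":0,"twist":0,"jaw":-1}
    - {"dx":-0.037,"dy":-0.0083,"dz":0,"twist":0,"jaw":-1}
    - {"dx":-0.037,"dy":-0.0083,"dz":0,"twist":0,"jaw":-1}

```text
t: 2.65
eef_pos: [0.412, -0.1645, 0.2926]
ee_rot: [-3.14, 0.0, -1.607]
force: [1.8, -0.5, -0.2]
width: 0.0007
gripper_force: 0.0
```

Emit:
move_arm:
  increments:
    - {"dx":-0.037,"dy":-0.0083,"dz":0,"twist":0,"jaw":-1}
    - {"dx":-0.037,"dy":-0.0083,"dz":0,"twist":0,"jaw":-1}
    - {"dx":-0.037,"dy":-0.0083,"dz":0,"twist":0,"jaw":-1}
    - {"dx":-0.037,"dy":-0.0083,"dz":0,"twist":0,"jaw":-1}
    - {"dx":-0.037,"dy":-0.0083,"dz":0,"twist":0,"jaw":-1}
    - {"dx":-0.037,"dy":-0.0083,"dz":0,"twist":0,"jaw":-1}
    - {"dx":-0.037,"dy":-0.0083,"dz":0,"twist":0,"jaw":-1}
    - {"dx":-0.037,"dy":-0.0083,"dz":0,"twist":0,"jaw":-1}
    - {"dx":-0.037,"dy":-0.0083,"dz":0,"twist":0,"jaw":-1}
    - {"dx":-0.037,"dy":-0.0083,"dz":0,"twist":0,"jaw":-1}
    - {"dx":-0.037,"dy":-0.0083,"dz":0,"twist":0,"jaw":-1}
    - {"dx":-0.037,"dy":-0.0083,"dz":0,"twist":0,"jaw":-1}

```text
t: 3.65
eef_pos: [0.5277, 0.2759, 0.2924]
ee_rot: [-3.141, 0.0, -1.606]
force: [-0.2, -1.1, -0.1]
width: 0.0004
gripper_force: 0.0
```

```bash
cat > look.py <<'E'
from station import arm
import cv2,numpy as np,sys
s=arm.get_state();print(s["t"],*[np.round(s[k],4).tolist() for k in("eef_pos","ee_rot","q","force","moment")])
cams=sys.argv[2].split(",")
for c in cams:
    im=arm.grab_frame(c)
    for n in("electrode","handle_end","thumbscrew"):
        r=arm.pinpoint(c,n)
        print(c,n,[(np.round(d["position"],4).tolist(),round(d["score"],2)) for d in r[:2]])
cv2.imwrite(f"pics/{sys.argv[1]}.png",cv2.resize(im,(800,600)))
E
python3 look.py c side,top,wrist
```

```text
3.65 [0.5277, 0.2759, 0.2924] [-3.1412, 0.0003, -1.6064] [0.8098, 0.2285, -0.1702, 0.0001, -1.1716, -0.8454] [-0.1865, -1.0941, -0.1201] [-0.0521, -0.0478, 0.0183]
side electrode [([0.5248, 0.1687, 0.0977], 0.64)]
side handle_end [([0.5255, 0.2381, 0.0965], 0.41)]
side thumbscrew [([0.3637, -0.0343, 0.0045], 0.52), ([0.525, 0.1283, 0.1391], 0.43)]
top electrode [([0.5216, 0.165, 0.0989], 0.95)]
top handle_end [([0.5288, 0.2339, 0.0951], 0.75)]
top thumbscrew [([0.5254, 0.132, 0.1461], 0.51)]
wrist electrode [([0.5217, 0.1681, 0.0968], 0.96)]
wrist handle_end [([0.5253, 0.2335, 0.0998], 0.69), ([0.5194, 0.1289, 0.145], 0.29)]
wrist thumbscrew [([0.5192, 0.1221, 0.1423], 0.72)]
```

View pics/c.png

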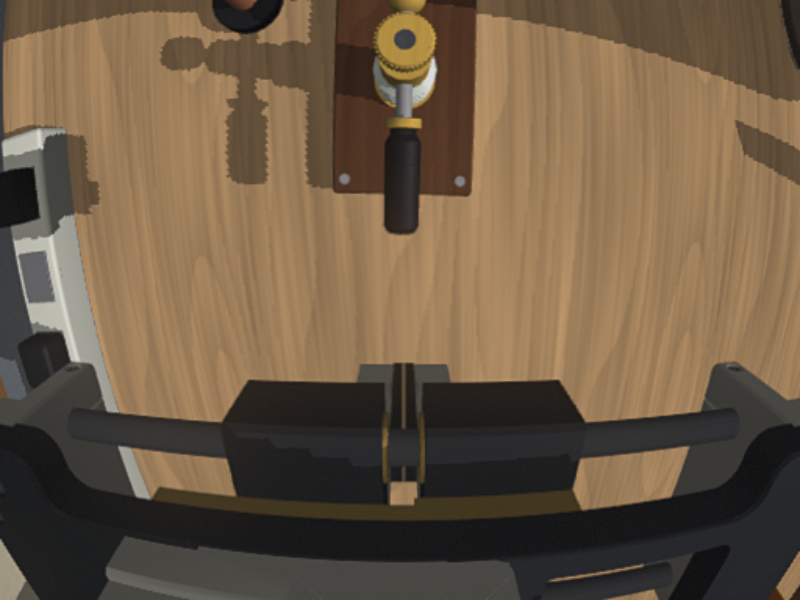

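The wrist view shows the handle centred at column 402 with its end at row 233. The closed fingers are also centred, at column 403. I'll go down beyond the handle end and push.

Emit:
move_arm:
  increments:
    - {"dx":0,"dy":0,"dz":0.028,"twist":0,"jaw":-1}
    - {"dx":0,"dy":0,"dz":0.028,"twist":0,"jaw":-1}
    - {"dx":0,"dy":0,"dz":0.028,"twist":0,"jaw":-1}
    - {"dx":0,"dy":0,"dz":0.028,"twist":0,"jaw":-1}
    - {"dx":0,"dy":0,"dz":0.028,"twist":0,"jaw":-1}
    - {"dx":0,"dy":0,"dz":0,"twist":0,"jaw":-1}
    - {"dx":0.01,"dy":0,"dz":0,"twist":0,"jaw":-1}
    - {"dx":0.01,"dy":0,"dz":0,"twist":0,"jaw":-1}
    - {"dx":0.006,"dy":0,"dz":0,"twist":0,"jaw":-1}
    - {"dx":0.004,"dy":0,"dz":0,"twist":0,"jaw":-1}

```text
t: 5.08
eef_pos: [0.527, 0.2434, 0.1541]
ee_rot: [-3.139, 0.003, -1.608]
force: [-0.2, 1.6, 0.7]
width: 0.0002
gripper_force: 1.1
```

Emit:
move_arm:
  increments:
    - {"dx":0.003,"dy":0,"dz":0,"twist":0,"jaw":-1}
    - {"dx":0.003,"dy":0,"dz":0,"twist":0,"jaw":-1}
    - {"dx":0.003,"dy":0,"dz":0,"twist":0,"jaw":-1}
    - {"dx":0.003,"dy":0,"dz":0,"twist":0,"jaw":-1}

```text
t: 5.42
eef_pos: [0.5265, 0.2321, 0.1528]
ee_rot: [-3.14, 0.001, -1.606]
force: [0.1, 3.1, 1.9]
width: 0.0003
gripper_force: 1.1
```

Emit:
move_arm:
  increments:
    - {"dx":0.002,"dy":0,"dz":0,"twist":0,"jaw":-1}
    - {"dx":0.002,"dy":0,"dz":0,"twist":0,"jaw":-1}
    - {"dx":0.001,"dy":0,"dz":0,"twist":0,"jaw":-1}

```text
t: 5.67
eef_pos: [0.5259, 0.2268, 0.1522]
ee_rot: [-3.141, 0.0, -1.607]
force: [1.2, 1.3, 2.1]
width: 0.0002
gripper_force: 1.0
```

Emit:
move_arm:
  increments:
    - {"dx":0.001,"dy":0,"dz":0,"twist":0,"jaw":-1}
    - {"dx":0.001,"dy":0,"dz":0,"twist":0,"jaw":-1}

```text
t: 5.83
eef_pos: [0.526, 0.2259, 0.1522]
ee_rot: [-3.141, 0.002, -1.607]
force: [-2.1, 10.0, 0.9]
width: 0.0005
gripper_force: 4.9
```

```bash
python3 look.py d side,top,wrist
```

```text
5.8333 [0.526, 0.2259, 0.1522] [-3.1408, 0.0019, -1.6069] [0.7468, 0.3209, -0.3968, -0.0011, -0.8512, -0.7823] [-2.0898, 10.0429, 0.8903] [3.7004, 0.7825, -0.0765]
side electrode [([0.5229, 0.1473, 0.0997], 0.46)]
side handle_end []
side thumbscrew [([0.5209, 0.1274, 0.1438], 0.7)]
top electrode [([0.5189, 0.1415, 0.0974], 0.53)]
top handle_end [([0.5246, 0.2138, 0.096], 0.65)]
top thumbscrew [([0.5215, 0.1299, 0.1474], 0.45)]
wrist electrode [([0.5189, 0.149, 0.0992], 0.69)]
wrist handle_end [([0.5264, 0.2126, 0.0987], 0.6)]
wrist thumbscrew [([0.5177, 0.1252, 0.1448], 0.79)]
```

View pics/d.png

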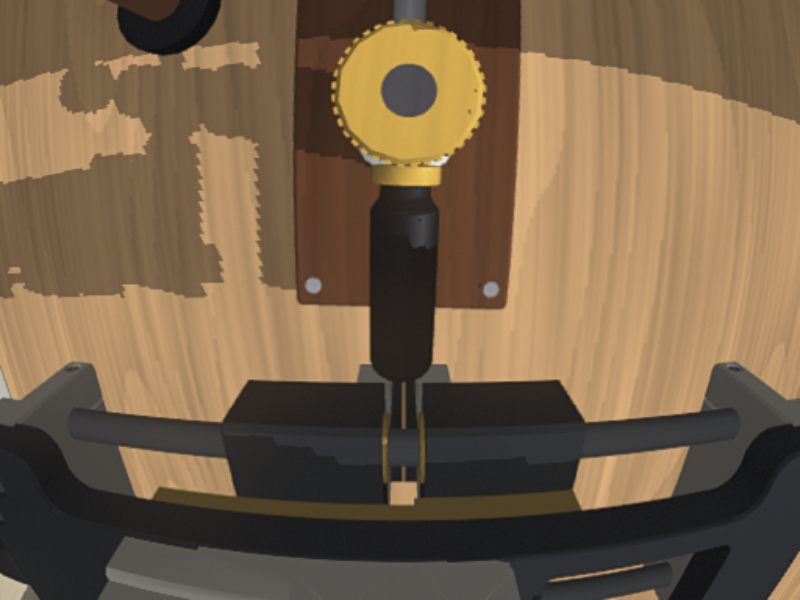

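The picture shows the collar (row 172) tight against the block under the thumbscrew, which is centred at (409,90). Force jumped from about 2 to 10 N. One small extra push will confirm the stop.

Emit:
move_arm:
  increments:
    - {"dx":0.001,"dy":0,"dz":0,"twist":0,"jaw":-1}
    - {"dx":0,"dy":0,"dz":0,"twist":0,"jaw":-1}

```text
t: 6.6
eef_pos: [0.526, 0.2258, 0.1523]
ee_rot: [-3.14, 0.003, -1.607]
force: [-1.6, 10.0, -0.2]
width: 0.0004
gripper_force: 5.0
```

Holding still at the same position with 10 N, so it is home. Now I'll back off, lift, go over the thumbscrew and turn half a turn counter-clockwise with the gripper open, so there's range for the clockwise turn.

Emit:
move_arm:
  increments:
    - {"dx":-0.01,"dy":0,"dz":0,"twist":0,"jaw":-1}
    - {"dx":-0.02,"dy":0,"dz":0,"twist":0,"jaw":-1}
    - {"dx":0,"dy":0,"dz":-0.03,"twist":0,"jaw":-1}
    - {"dx":0,"dy":0,"dz":-0.04,"twist":0,"jaw":1}
    - {"dx":0,"dy":0,"dz":-0.03,"twist":0,"jaw":1}
    - {"dx":0.032,"dy":0,"dz":0,"twist":-0.1208,"jaw":1}
    - {"dx":0,"dy":0,"dz":0,"twist":0.1208,"jaw":1}
    - {"dx":0.032,"dy":0,"dz":0,"twist":0,"jaw":1}
    - {"dx":0.032,"dy":0,"dz":0,"twist":0,"jaw":1}
    - {"dx":0.031,"dy":0,"dz":0,"twist":0,"jaw":1}
    - {"dx":0,"dy":0,"dz":0,"twist":-0.1208,"jaw":1}
    - {"dx":0,"dy":0,"dz":0,"twist":-0.1208,"jaw":1}

```text
t: 7.6
eef_pos: [0.5215, 0.125, 0.2518]
ee_rot: [3.139, -0.001, -1.362]
force: [0.3, 0.6, -0.0]
width: 0.0546
gripper_force: 0.0
```

Emit:
move_arm:
  increments:
    - {"dx":0,"dy":0,"dz":0,"twist":-0.1208,"jaw":1}
    - {"dx":0,"dy":0,"dz":0,"twist":-0.1208,"jaw":1}
    - {"dx":0,"dy":0,"dz":0,"twist":-0.1208,"jaw":1}
    - {"dx":0,"dy":0,"dz":0,"twist":-0.1208,"jaw":1}
    - {"dx":0,"dy":0,"dz":0,"twist":-0.1208,"jaw":1}
    - {"dx":0,"dy":0,"dz":0,"twist":-0.1208,"jaw":1}
    - {"dx":0,"dy":0,"dz":0,"twist":-0.1208,"jaw":1}
    - {"dx":0,"dy":0,"dz":0,"twist":-0.1208,"jaw":1}
    - {"dx":0,"dy":0,"dz":0,"twist":-0.1208,"jaw":1}
    - {"dx":0,"dy":0,"dz":0,"twist":-0.1208,"jaw":1}
    - {"dx":0,"dy":0,"dz":0,"twist":-0.1208,"jaw":1}
    - {"dx":0,"dy":0,"dz":0,"twist":-0.1208,"jaw":1}

```text
t: 8.6
eef_pos: [0.5216, 0.1266, 0.2515]
ee_rot: [3.14, 0.002, 0.09]
force: [0.2, 0.9, 0.3]
width: 0.0876
gripper_force: 0.0
```

Emit:
move_arm:
  increments:
    - {"dx":0,"dy":0,"dz":0,"twist":-0.1208,"jaw":1}
    - {"dx":0,"dy":0,"dz":0,"twist":-0.1208,"jaw":1}
    - {"dx":0,"dy":0,"dz":0,"twist":-0.1208,"jaw":1}
    - {"dx":0,"dy":0,"dz":0,"twist":-0.1208,"jaw":1}
    - {"dx":0,"dy":0,"dz":0,"twist":-0.1208,"jaw":1}
    - {"dx":0,"dy":0,"dz":0,"twist":-0.1208,"jaw":1}
    - {"dx":0,"dy":0,"dz":0,"twist":-0.1208,"jaw":1}
    - {"dx":0,"dy":0,"dz":0,"twist":-0.1208,"jaw":1}
    - {"dx":0,"dy":0,"dz":0,"twist":-0.1208,"jaw":1}
    - {"dx":0,"dy":0,"dz":0,"twist":-0.1208,"jaw":1}
    - {"dx":0,"dy":0,"dz":0,"twist":-0.1208,"jaw":1}
    - {"dx":0,"dy":0,"dz":0,"twist":-0.1208,"jaw":1}

```text
t: 9.6
eef_pos: [0.5216, 0.1266, 0.2515]
ee_rot: [-3.14, 0.002, 1.54]
force: [0.4, 0.2, -0.3]
width: 0.0877
gripper_force: 0.0
```

```bash
cat >> look.py <<'E'
# centre of screw head from the wrist silhouette, ray met with the plane of its top
if cams[-1]=="wrist":
    r=arm.silhouettes("wrist","thumbscrew")
    i=arm.camera_info("wrist");K,T=np.array(i["K"]),np.array(i["extrinsics"])
    for d in r[:1]:
        m=d["pixels"].astype(np.uint8)
        (u,v),rad=cv2.minEnclosingCircle(cv2.findNonZero(m))
        a=np.array([(u-K[0,2])/K[0,0],(v-K[1,2])/K[1,1]]);th=np.hypot(*a)
        ray=T[:3,:3]@np.r_[a/th*np.sin(th),np.cos(th)]
        p=T[:3,3]+ray*(0.148-T[2,3])/ray[2]
        print("sil",round(u),round(v),round(rad),m.sum(),p.round(4),d["score"])
E
python3 look.py e side,top,wrist
```

```text
9.6 [0.5216, 0.1266, 0.2515] [-3.1395, 0.0018, 1.5398] [0.6037, 0.1648, -0.3502, 0.0002, -1.0585, 2.5068] [0.4078, 0.2108, -0.2755] [-0.0883, -0.0418, 0.0627]
side electrode [([0.5236, 0.1472, 0.0989], 0.48)]
side handle_end []
side thumbscrew [([0.5204, 0.1285, 0.1409], 0.5)]
top electrode []
top handle_end []
top thumbscrew [([0.5214, 0.1331, 0.1462], 0.43)]
wrist electrode [([0.5217, 0.1476, 0.0963], 0.73)]
wrist handle_end [([0.5255, 0.2157, 0.0999], 0.69)]
wrist thumbscrew [([0.5206, 0.1277, 0.144], 0.92)]
sil 256 217 23 1576 [0.5197 0.1295 0.148 ] 0.9
```

View pics/e.png

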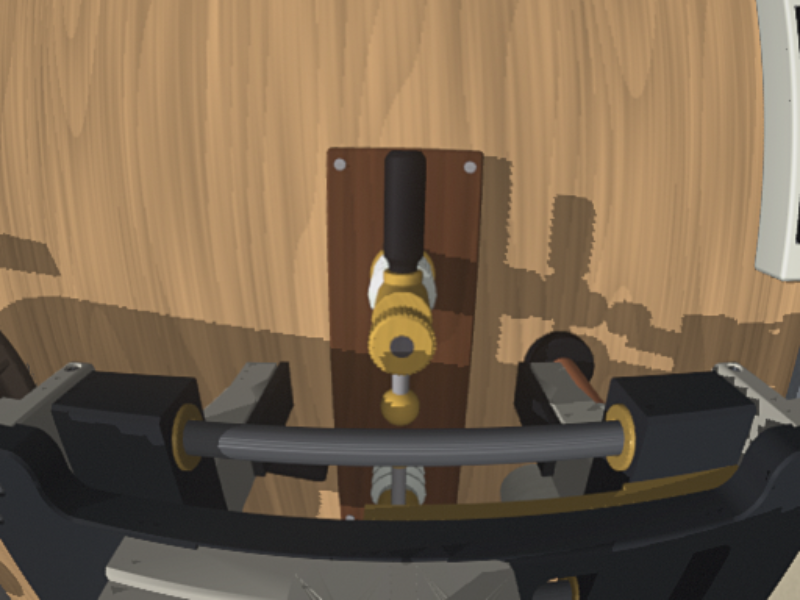

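The collar is flat on the block, and the screw head is centred at (402,345), between the fingers. I'll descend about 62 mm, shift slightly and close gently.

Emit:
move_arm:
  increments:
    - {"dx":0.0027,"dy":-0.0011,"dz":0,"twist":0,"jaw":1}
    - {"dx":0,"dy":0,"dz":0.02,"twist":0,"jaw":1}
    - {"dx":0,"dy":0,"dz":0.02,"twist":0,"jaw":1}
    - {"dx":0,"dy":0,"dz":0.015,"twist":0,"jaw":1}
    - {"dx":0,"dy":0,"dz":0.007,"twist":0,"jaw":1}
    - {"dx":0,"dy":0,"dz":0,"twist":0,"jaw":1}
    - {"dx":0,"dy":0,"dz":0,"twist":0,"jaw":-0.1}
    - {"dx":0,"dy":0,"dz":0,"twist":0,"jaw":-0.2}
  force: 8

```text
t: 10.92
eef_pos: [0.5218, 0.13, 0.1912]
ee_rot: [3.14, -0.001, 1.534]
force: [-0.1, 0.7, 0.1]
width: 0.0792
gripper_force: 0.0
```

Emit:
move_arm:
  increments:
    - {"dx":0,"dy":0,"dz":0,"twist":0,"jaw":-1}
    - {"dx":0,"dy":0,"dz":0,"twist":0,"jaw":-1}
    - {"dx":0,"dy":0,"dz":0,"twist":0,"jaw":-1}
    - {"dx":0,"dy":0,"dz":0,"twist":0,"jaw":-1}
    - {"dx":0,"dy":0,"dz":0,"twist":0,"jaw":-1}
    - {"dx":0,"dy":0,"dz":0,"twist":0,"jaw":-1}
    - {"dx":0,"dy":0,"dz":0,"twist":0,"jaw":-1}
  force: 8

```text
t: 11.5
eef_pos: [0.5212, 0.1297, 0.1902]
ee_rot: [-3.142, 0.0, 1.534]
force: [0.3, -0.0, 0.0]
width: 0.0333
gripper_force: 0.0
```

```bash
python3 look.py f wrist
```

```text
11.5 [0.5212, 0.1297, 0.1902] [-3.1416, 0.0, 1.534] [0.6091, 0.225, -0.4306, -0.0, -0.9152, 2.4958] [0.3308, -0.0394, 0.0367] [-0.0974, 0.0157, -0.0087]
wrist electrode [([0.5213, 0.1463, 0.099], 0.67)]
wrist handle_end [([0.5259, 0.2127, 0.0994], 0.8)]
wrist thumbscrew [([0.5212, 0.1264, 0.1475], 0.92)]
sil 258 266 29 1788 [0.5199 0.1302 0.148 ] 0.8
```

View pics/f.png

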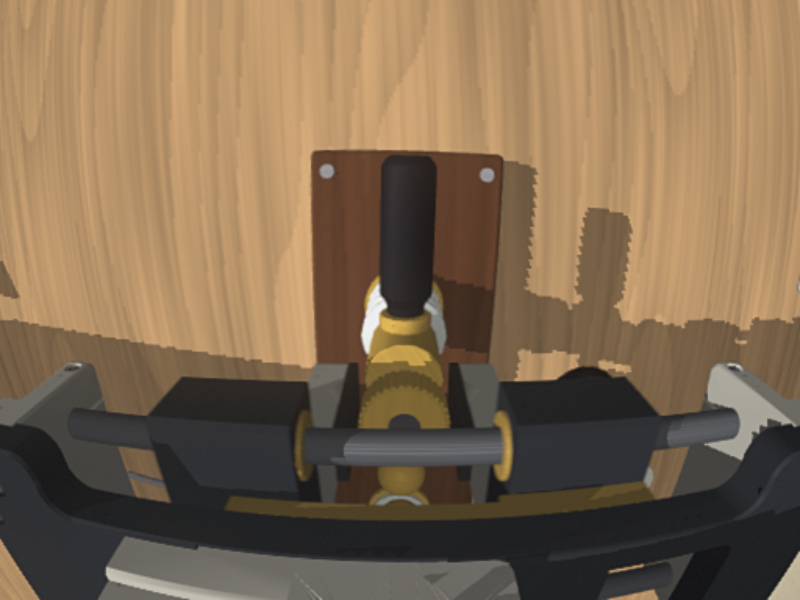

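The head at column 403 is centred between the pads (357 to 450). I'll finish closing.

Emit:
move_arm:
  increments:
    - {"dx":0,"dy":0,"dz":0,"twist":0,"jaw":-1}
    - {"dx":0,"dy":0,"dz":0,"twist":0,"jaw":-1}
    - {"dx":0,"dy":0,"dz":0,"twist":0,"jaw":-1}
  force: 8

```text
t: 12.0
eef_pos: [0.5214, 0.1297, 0.1902]
ee_rot: [3.141, -0.0, 1.534]
force: [3.1, -0.4, -2.4]
width: 0.0293
gripper_force: 8.0
```

Emit:
move_arm:
  increments:
    - {"dx":0,"dy":0,"dz":0,"twist":0,"jaw":-1}
    - {"dx":0,"dy":0,"dz":0,"twist":0,"jaw":-1}
    - {"dx":0,"dy":0,"dz":0,"twist":0,"jaw":-1}
  force: 40

```text
t: 12.25
eef_pos: [0.5214, 0.1297, 0.1902]
ee_rot: [3.141, -0.0, 1.534]
force: [4.0, -1.6, -2.1]
width: 0.0289
gripper_force: 40.0
```

```bash
cat > st.py <<'E'
from station import arm
import numpy as np
s=arm.get_state();print(*[np.round(s[k],4).tolist() for k in("t","eef_pos","ee_rot","q","force","moment","width","gripper_force")])
E
python3 st.py
```

```text
12.25 [0.5214, 0.1297, 0.1902] [3.1412, -0.0001, 1.5341] [0.6089, 0.2251, -0.4304, 0.0002, -0.9149, 2.4958] [4.0061, -1.5503, -2.1385] [-0.6271, -1.3573, 0.0236] 0.0289 39.9995
```

Emit:
move_arm:
  increments:
    - {"dx":0,"dy":0,"dz":5e-05,"twist":0.1,"jaw":-1}
    - {"dx":0,"dy":0,"dz":5e-05,"twist":0.1,"jaw":-1}
    - {"dx":0,"dy":0,"dz":5e-05,"twist":0.1,"jaw":-1}
    - {"dx":0,"dy":0,"dz":5e-05,"twist":0.1,"jaw":-1}
    - {"dx":0,"dy":0,"dz":5e-05,"twist":0.1,"jaw":-1}
    - {"dx":0,"dy":0,"dz":5e-05,"twist":0.1,"jaw":-1}

```text
t: 12.75
eef_pos: [0.5222, 0.1295, 0.19]
ee_rot: [3.14, -0.001, 0.929]
force: [9.1, -5.3, -5.3]
width: 0.029
gripper_force: 40.0
```

```bash
python3 st.py
```

```text
12.75 [0.5222, 0.1295, 0.19] [3.1401, -0.0008, 0.9294] [0.6084, 0.2258, -0.4306, 0.0015, -0.9132, 1.8909] [9.1372, -5.3448, -5.2646] [-1.7778, -3.1652, 0.1042] 0.029 39.9937
```

Emit:
move_arm:
  increments:
    - {"dx":0,"dy":0.001,"dz":0.0004,"twist":0.05,"jaw":-1}
    - {"dx":0,"dy":0,"dz":5e-05,"twist":0.05,"jaw":-1}
    - {"dx":0,"dy":0,"dz":5e-05,"twist":0.05,"jaw":-1}

```text
t: 13.0
eef_pos: [0.5225, 0.1292, 0.1898]
ee_rot: [3.141, -0.001, 0.782]
force: [3.7, -1.7, 0.0]
width: 0.0289
gripper_force: 40.0
```

```bash
python3 st.py
```

```text
13.0 [0.5225, 0.1292, 0.1898] [3.141, -0.0009, 0.7818] [0.607, 0.2267, -0.4296, 0.0005, -0.9136, 1.7453] [3.6621, -1.7491, 0.0437] [-0.7603, -1.2545, 0.1049] 0.0289 39.9984
```

Emit:
move_arm:
  increments:
    - {"dx":0,"dy":0.0003,"dz":3e-05,"twist":0.05,"jaw":-1}
    - {"dx":0,"dy":0,"dz":3e-05,"twist":0.05,"jaw":-1}
    - {"dx":0,"dy":0,"dz":3e-05,"twist":0.05,"jaw":-1}
    - {"dx":0,"dy":0,"dz":3e-05,"twist":0.05,"jaw":-1}

```text
t: 13.33
eef_pos: [0.5227, 0.129, 0.1897]
ee_rot: [3.141, -0.001, 0.582]
force: [4.5, -1.9, 0.9]
width: 0.0293
gripper_force: 40.0
```

```bash
python3 st.py
```

```text
13.3333 [0.5227, 0.129, 0.1897] [3.1411, -0.001, 0.5819] [0.6065, 0.2269, -0.4295, 0.0006, -0.9134, 1.5459] [4.463, -1.9129, 0.9392] [-0.7968, -1.3146, 0.1116] 0.0293 39.9983
```

Emit:
move_arm:
  increments:
    - {"dx":0,"dy":0.0004,"dz":3e-05,"twist":0.05,"jaw":-1}
    - {"dx":0,"dy":0,"dz":3e-05,"twist":0.05,"jaw":-1}
    - {"dx":0,"dy":0,"dz":3e-05,"twist":0.05,"jaw":-1}
    - {"dx":0,"dy":0,"dz":3e-05,"twist":0.05,"jaw":-1}

```text
t: 13.67
eef_pos: [0.5229, 0.1287, 0.1896]
ee_rot: [3.141, -0.001, 0.382]
force: [3.2, -1.5, 0.0]
width: 0.0288
gripper_force: 40.0
```

```bash
python3 st.py
```

```text
13.6667 [0.5229, 0.1287, 0.1896] [3.1414, -0.001, 0.3819] [0.6057, 0.2272, -0.4293, 0.0005, -0.9133, 1.3466] [3.2281, -1.5321, 0.0268] [-0.7022, -1.0661, 0.1095] 0.0288 39.9985
```

Emit:
move_arm:
  increments:
    - {"dx":0,"dy":0.0002,"dz":3e-05,"twist":0.05,"jaw":-1}
    - {"dx":0,"dy":0,"dz":3e-05,"twist":0.05,"jaw":-1}
    - {"dx":0,"dy":0,"dz":3e-05,"twist":0.05,"jaw":-1}
    - {"dx":0,"dy":0,"dz":3e-05,"twist":0.05,"jaw":-1}

```text
t: 14.0
eef_pos: [0.523, 0.1284, 0.1895]
ee_rot: [3.141, -0.001, 0.182]
force: [3.3, -2.6, 0.9]
width: 0.0288
gripper_force: 40.0
```

```bash
python3 st.py
```

```text
14.0 [0.523, 0.1284, 0.1895] [3.1414, -0.0011, 0.182] [0.6053, 0.2273, -0.4294, 0.0007, -0.9131, 1.1471] [3.3446, -2.6089, 0.9321] [-0.927, -1.1065, 0.068] 0.0288 39.9985
```

Emit:
move_arm:
  increments:
    - {"dx":0,"dy":0.0002,"dz":3e-05,"twist":0.05,"jaw":-1}
    - {"dx":0,"dy":0,"dz":3e-05,"twist":0.05,"jaw":-1}
    - {"dx":0,"dy":0,"dz":3e-05,"twist":0.05,"jaw":-1}
    - {"dx":0,"dy":0,"dz":3e-05,"twist":0.05,"jaw":-1}

```text
t: 14.33
eef_pos: [0.523, 0.1281, 0.1894]
ee_rot: [3.141, -0.001, -0.018]
force: [3.6, -2.3, 2.0]
width: 0.0292
gripper_force: 40.0
```

```bash
python3 st.py
```

```text
14.3333 [0.523, 0.1281, 0.1894] [3.1414, -0.0009, -0.0178] [0.6049, 0.2274, -0.4297, 0.0009, -0.9131, 0.9476] [3.6276, -2.267, 1.9731] [-1.0828, -1.027, 0.2053] 0.0292 39.9986
```

Emit:
move_arm:
  increments:
    - {"dx":0,"dy":0,"dz":3e-05,"twist":0.05,"jaw":-1}
    - {"dx":0,"dy":0,"dz":3e-05,"twist":0.05,"jaw":-1}

```text
t: 14.5
eef_pos: [0.523, 0.128, 0.1894]
ee_rot: [3.141, -0.001, -0.118]
force: [4.0, -3.5, 2.8]
width: 0.0289
gripper_force: 40.0
```

```bash
python3 st.py
```

```text
14.5 [0.523, 0.128, 0.1894] [3.1412, -0.0009, -0.1176] [0.6048, 0.2274, -0.4297, 0.0011, -0.9131, 0.8477] [3.9715, -3.4885, 2.834] [-1.336, -0.9675, 0.2918] 0.0289 39.9988
```

Emit:
move_arm:
  increments:
    - {"dx":0,"dy":0,"dz":5e-05,"twist":0.05,"jaw":-1}
    - {"dx":0,"dy":0,"dz":5e-05,"twist":0.05,"jaw":-1}
    - {"dx":0,"dy":0,"dz":5e-05,"twist":0.05,"jaw":-1}

```text
t: 14.75
eef_pos: [0.523, 0.1278, 0.1895]
ee_rot: [3.141, -0.001, -0.268]
force: [2.5, -4.1, 4.3]
width: 0.029
gripper_force: 40.0
```

```bash
python3 st.py
```

```text
14.75 [0.523, 0.1278, 0.1895] [3.1411, -0.0011, -0.2676] [0.6047, 0.2274, -0.4299, 0.0015, -0.9132, 0.6977] [2.4897, -4.0826, 4.3254] [-1.6338, -0.7362, 0.3036] 0.029 39.9991
```

Emit:
move_arm:
  increments:
    - {"dx":0,"dy":0,"dz":0,"twist":0.05,"jaw":-1}
    - {"dx":0,"dy":0,"dz":0,"twist":0.05,"jaw":-1}
    - {"dx":0,"dy":0,"dz":0,"twist":0.05,"jaw":-1}

```text
t: 15.0
eef_pos: [0.5228, 0.1276, 0.1894]
ee_rot: [3.141, -0.001, -0.417]
force: [3.0, -4.3, 4.3]
width: 0.0289
gripper_force: 40.0
```

```bash
python3 st.py
```

```text
15.0 [0.5228, 0.1276, 0.1894] [3.1408, -0.001, -0.4175] [0.6045, 0.2273, -0.4301, 0.0017, -0.9136, 0.5478] [2.9543, -4.273, 4.3305] [-1.9522, -0.7831, 0.3382] 0.0289 39.9991
```

Emit:
move_arm:
  increments:
    - {"dx":0,"dy":0,"dz":0,"twist":0.05,"jaw":-1}
    - {"dx":0,"dy":0,"dz":0,"twist":0.05,"jaw":-1}

```text
t: 15.17
eef_pos: [0.5228, 0.1275, 0.1895]
ee_rot: [3.141, -0.001, -0.517]
force: [1.9, -4.4, 4.6]
width: 0.0288
gripper_force: 40.0
```

```bash
python3 st.py
```

```text
15.1667 [0.5228, 0.1275, 0.1895] [3.1406, -0.0011, -0.5175] [0.6045, 0.2272, -0.4302, 0.0018, -0.9138, 0.4478] [1.9405, -4.4449, 4.588] [-2.0535, -0.626, 0.3723] 0.0288 39.9991
```

Torque is 0.37 N m, about 0.6 rad past touch, so the screw is snug. I'll release and lift clear.

Emit:
move_arm:
  increments:
    - {"dx":0,"dy":0,"dz":0,"twist":0,"jaw":1}
    - {"dx":0,"dy":0,"dz":0,"twist":0,"jaw":1}
    - {"dx":0,"dy":0,"dz":0,"twist":0,"jaw":1}
    - {"dx":0,"dy":0,"dz":0,"twist":0,"jaw":1}
    - {"dx":0,"dy":0,"dz":0,"twist":0,"jaw":1}
    - {"dx":0,"dy":0,"dz":0,"twist":0,"jaw":1}
    - {"dx":0,"dy":0,"dz":-0.02,"twist":0,"jaw":1}
    - {"dx":0,"dy":0,"dz":-0.03,"twist":0,"jaw":1}
    - {"dx":0,"dy":0,"dz":-0.03,"twist":0,"jaw":1}
    - {"dx":0,"dy":0,"dz":-0.03,"twist":0,"jaw":1}
    - {"dx":0,"dy":0,"dz":0,"twist":0,"jaw":1}
    - {"dx":0,"dy":0,"dz":0,"twist":0,"jaw":1}

```text
t: 16.17
eef_pos: [0.5232, 0.1287, 0.3006]
ee_rot: [-3.138, -0.002, -0.516]
force: [-0.3, 0.3, -1.3]
width: 0.0873
gripper_force: 0.0
```

```bash
python3 look.py g wrist
```

```text
16.1667 [0.5232, 0.1287, 0.3006] [-3.1379, -0.0018, -0.5157] [0.6051, 0.1267, -0.278, 0.0, -1.162, 0.45] [-0.2567, 0.251, -1.2843] [-0.0737, 0.2103, 0.0102]
wrist electrode [([0.5216, 0.149, 0.0988], 0.55)]
wrist handle_end [([0.5255, 0.2135, 0.0991], 0.66)]
wrist thumbscrew [([0.5218, 0.1263, 0.146], 0.78)]
sil 260 199 18 1015 [0.5204 0.1257 0.148 ] 0.75
```

View pics/g.png

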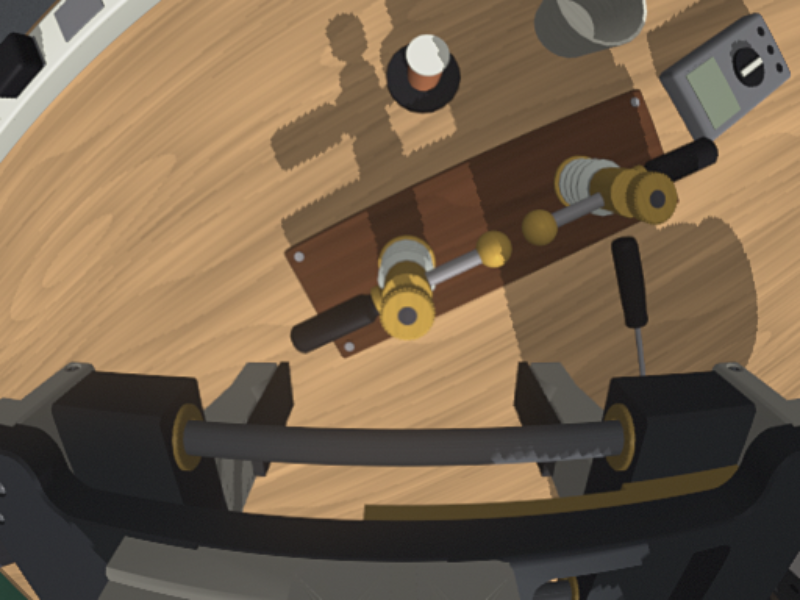

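The picture shows the collar (380,300) against the block, the gripper clear of everything and the bystanders in place, so I'm handing in.

```bash
python3 -c "
from station import arm
print(arm.job_done())"
```

```text
the job is handed in; nothing more can be done
None
```

I pushed the electrode in until its collar sat flat on the block, tightened the thumbscrew to about 0.37 N m (roughly 0.6 rad past touch), released it and handed the job in at about 16 s; no verdict came back.

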